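# Put the knife sharpener away in the knife block's foam-lined drawer

## Task

Press the release on the knife block so that its drawer springs out, press the knife sharpener into its cut-out in the foam until it is fully down, and push the drawer home until it clicks shut. Leave the other things on the counter where they are.

Things in the scene. Friction and masses are not known exactly. Their poses are not given: they have to be found in the camera images.
- block: Wooden knife block, fixed, 200 wide (y), knife handles at its rear up to 330 high. A drawer slides in a slanting hood at its front, which faces the robot's left (+y). Origin on the counter, below the drawer's mouth; x level to the rear (towards the robot's right), y away from the robot, z up. The rear part with the knives begins 127 behind the origin, 250 high. Sizes in mm.
- roof_edge (a point): Middle of the front upper edge of the hood's roof, over the drawer's mouth. Axes: x up the slope into the block, y away from the robot, z square to the roof, 30 degrees off vertical (leaning to the robot's left). The roof is 145 long (x), 200 wide (y), 10 thick; its underside is 26 above the foam's top, so a sharpener that is not fully down does not pass under. Sizes in mm.
- drawer (a joint): Drawer travel in m: 0 shut and latched (as at the start), grows as it comes out down the slope to the robot's left, 0.105 fully out. Spring and slope push it out unless latched; it can be pushed to -0.004 and clicks into the latch at about 0. Pushing takes about 7 N, up to about 15 N over the last 10 mm
- drawer_front (a point): Middle of the outer face of the drawer's front panel (moves with the drawer; axes as roof_edge). The panel is 188 wide (y), 31 high (+-15.5 in z about this point), 8 thick (x), with free space before it; fully out, its lower edge is about 50 above the counter. Push it along +x to shut the drawer. Sizes in mm.
- pocket (a point): Middle of the floor of the T-shaped pocket in the drawer's dark foam (moves with the drawer; axes as roof_edge). 1.5 to spare each side (x), 2.5 each end (y). Foam top at z = 14. Handle part 23 wide (x), y = -64.5 to 25.5; foam swellings at y = -3 nip the handle (5 to 10 N to press down). Front panel's inner face at x = -52, 13 above the foam; roof edge at x = 53 when fully out. Sizes in mm.
- pocket_nose (a point): Middle of the floor of the pocket's wide part, for the nose, 45 to the +y side (away from the robot) of pocket, same axes: 47 wide (x), from 19.5 in -y to 19.5 in +y of here. Sizes in mm.
- release_top (a point): Middle of the top of the release, a round steel push button 26 across standing 12 out of the sloping roof near the side that is closest to the robot. Axes as roof_edge; pressed along -z, by up to 8, with 3 to 6 N. From about 5 down the drawer is let go. It springs back. Sizes in mm.
- release (a joint): How far the release is pressed, m: 0 up, 0.008 fully down
- sharpener: Knife sharpener, 0.1 to 0.25 kg, 124 long, 32 high, lying flat: black handle 20 wide, x = -62 to 28; wider grey nose 44 wide, x = 28 to 62, two steel slots across its top. Origin mid-length on its underside, z up. Lowest 5 bevelled in by 2.5. Mass centre at x = 4. Seated: origin at pocket, x along the pocket's +y, z along its z, top 18 out of the foam. Sizes in mm.
- peeler: Bystander, not to be disturbed: a peeler: white handle 95 x 16 x 16 high with a thin steel crossbar 12 x 60 x 14 high at its +x end. Length 111 along its x axis; origin near the middle of its underside. Sizes in mm.
- hone: Bystander, not to be disturbed: a pocket sharpening stone: straight wooden grip 75 x 26 x 20 high with a dark blade 44 x 22 x 16 high at its +x end, no wider nose. Length 119 along x; origin near the middle of its underside. Sizes in mm.
- mug: Bystander, not to be disturbed: a white mug, 80 across, 92 high, handle at its +y side; origin at the middle of its underside. Sizes in mm.
- bowl: Bystander, not to be disturbed: a steel bowl, 130 across, 55 high; origin at the middle of its underside. Sizes in mm.
- jar: Bystander, not to be disturbed: a glass jar with steel lid, 72 across, 100 high; origin at the middle of its underside. Sizes in mm.
- tin: Bystander, not to be disturbed: an aluminium tin, 76 across, 110 high; origin at the middle of its underside. Sizes in mm.
- spatula: Bystander, not to be disturbed: a spatula lying flat, up to 320 long along x, origin near the middle of its underside, handle to -x. Sizes in mm.

How it is judged:
On the way, in this order (a step that is already met when the one before it is completed fails the run):
1. the drawer has sprung fully out (value of joint drawer above 0.095 m), for 0.2 s.
2. the sharpener is fully down in its pocket and let go, with the drawer still out (value of joint drawer above 0.07 m and x of sharpener in the frame of pocket between -0.003 and 0.003 m and y of sharpener in the frame of pocket between -0.004 and 0.004 m and z of sharpener in the frame of pocket between -0.003 and 0.003 m and angle between the x axis of sharpener and the y axis of pocket, either way round below 0.06 rad and angle between the z axis of sharpener and the z axis of pocket, either way round below 0.06 rad and contact force between the fingers and sharpener below 0.2 N), for 0.2 s.
3. the drawer is pushed home (value of joint drawer below 0.004 m), for 0.2 s.
At the end, for the whole second after the job is handed in: The drawer is latched shut (joint below 4 mm, staying there by itself), the release is up again, and the sharpener is at rest in its pocket inside: within 3 mm of the seated place (4 mm along its length) and within 0.06 rad of the seated direction (value of joint drawer below 0.004 m and value of joint release below 0.003 m and linear speed of sharpener below 0.01 m/s and x of sharpener in the frame of pocket between -0.003 and 0.003 m and y of sharpener in the frame of pocket between -0.004 and 0.004 m and z of sharpener in the frame of pocket between -0.003 and 0.003 m and angle between the x axis of sharpener and the y axis of pocket, either way round below 0.06 rad and angle between the z axis of sharpener and the z axis of pocket, either way round below 0.06 rad); the robot touches nothing.
It fails at once if the peeler or the hone is moved by more than 25 mm or tipped (distance of any of peeler, hone from where it was at the start of the episode above 0.025 m or angle between any of peeler, hone's own z axis and vertical above 0.5 rad).
It fails at once if the mug, bowl or jar is moved by more than 25 mm or tipped (distance of any of mug, bowl, jar from where it was at the start of the episode above 0.025 m or angle between any of mug, bowl, jar's own z axis and vertical above 0.5 rad).
It fails at once if the tin or the spatula is moved by more than 25 mm or tipped (distance of any of tin, spatula from where it was at the start of the episode above 0.025 m or angle between any of tin, spatula's own z axis and vertical above 0.5 rad).
It also fails if it takes over 67 s, if anything falls off the work surface, if the arm or the gripper's body presses on something with over 40 N, if the wrist force passes 120 N, or if a joint passes its speed limit or range.

## Robot

A 6-joint arm with a two-finger parallel gripper is mounted at the origin on the work surface. World frame = base frame: x ahead of the robot, y to its left, z up, the work surface at z = 0. Lengths are in m, angles in rad, forces in N, time in s.
With the tool pointing down it reaches from about 0.3 to 0.875 m from the base axis. Payload 6.4 kg.
Tool frame: the origin (TCP) lies at the very end of the fingers, on their centre line; the grasp point (between the pads) lies 19 mm behind it; z points along the fingers, y is the line along which they close (so a half turn about z gives the same grasp; the last joint's range is limited). The gripper opens to 85 mm and grips with 20 to 120 N. Pads are 22 mm wide; open, the fingers measure 114 mm over their backs; the gripper's body (76 mm by 85 mm) begins 54 mm behind the grasp point. The pads swing forward as they close: fully open they stand 13 mm farther back than shut.
Start: joints at [-1.326, 0.181, 1.607, -0, 1.354, -0.206], TCP at [0.251, -0.518, 0.231] pointing down, gripper open.
Joint ranges: [-2.99, 2.99], [-0.89, 2.07], [0.3, 2.58], [-1.14, 4.28], [0, 2.63], [-3.12, 3.12]. Speed limits (rad/s): [2.57, 2.57, 3.01, 3.14, 3.14, 3.14].

## Interface

Orientations are given as a unit quaternion [w, x, y, z].
In Python, from bench import ctrl gives the robot as it stands.
- The arm moves only by the tool jog_arm, called after ">>>" as a command line: name --argument value ..., lists and objects as JSON in quotes. Schema: {"type":"object","properties":{"segments":{"type":"array","items":{"type":"array","prefixItems":[{"type":"array","items":{"type":"number"},"minItems":3,"maxItems":3},{"type":"array","items":{"type":"number"},"minItems":3,"maxItems":3},{"type":"number"}],"minItems":3,"maxItems":3},"minItems":1,"maxItems":10},"only":{"type":"string"},"quiet":{"type":"boolean"},"lines":{"type":"string"}},"required":["segments"],"additionalProperties":false}. segments is a list of rows, 1 to 10 of them, each written [[dx, dy, dz], [rx, ry, rz], opening]: dx, dy, dz in m, then a rotation vector rx, ry, rz in rad, then the opening from 0.0 (shut) to 1.0 (fully open); each row is the pose to reach, as a shift and turn from the pose commanded when the call began, along the tool's axes at that moment; what a row does not reach only later rows make up. A row lasts 1/8 s, in which the tool goes at most 0.0625 m and 0.188 rad, less where a joint would pass 70% of its speed; a pose out of reach is approached as far as the arm can. The fingers move at their own pace and stop on an object; the grip force is fixed at half the most. Time passes only in rows, so rows that do not move let the fingers close. The tool returns the time, the measured TCP pose, the force, the opening and the grip force at its end. only (a regular expression) keeps the lines of the reply that match it, lines (a string "A,B") keeps lines A to B, and quiet returns only ok. Input that does not fit is refused with a message, and nothing moves.
- ctrl.get_obs(): the state, without advancing time (a new reading comes with each control period).
- ctrl.camera(name): name is "side" or "top"; returns the picture (400x640x3 uint8, blue, green, red); there is no depth.
- ctrl.camera_params(name): a dict with "fovy" (degrees; the focal length in pixels is half the picture's height over the tangent of half this angle, whatever the lens; pixels are square), "cx", "cy" (the principal point, pixels), "view" (4x4, takes a point from world to camera coordinates). Camera axes: x right, y up, looking along -z (the intrinsics and any distortion apply to the point x, -y, -z); pixel columns grow to the right and rows downward; lengths in m; the calibration is good to about 2 mm. A picture is of the moment at which its call begins. camera_params takes no time and is no camera call.
- ctrl.hand_in(): hands the job in; it is judged then, once.
The state is a dict: "time_s": time; "q": joint angles; "dq": joint speeds; "joint_efforts": joint torques, N m; "eef_pos": TCP position; "eef_rot": TCP orientation; "wrist_force": force on the tool from outside, world axes, zero at the start; "torque": the same for the moment, N m; "opening": opening from 0.0 (shut) to 1.0 (fully open); "grasp_force": force on a finger pad.
Only numpy, scipy, OpenCV 4.12 (cv2) and the standard library are available. Lean on these libraries where they do the work, as an engineer would, in place of code of your own. Each camera call takes 0.05 s, during which the arm holds its last target. There are 200 camera calls.

## Working session

There is one attempt and no reset: what is moved stays moved. The work goes in short steps, Python scripts to look and compute and a tool call to move; the robot and the scene stay as the last step left them, time stands still between calls to the robot, and variables do not carry over. Pictures are saved under pics/ and viewed, at most 10 in all, crops included, and the job is handed in when it is done.

```bash
ls; mkdir -p pics
```

Run:
```python
from bench import ctrl
import cv2
for n in("side","top"):
    cv2.imwrite(f"pics/{n}0.png",ctrl.camera(n)); print(n,ctrl.camera_params(n))
print(ctrl.get_obs())
```

```text
bench.py
pics
side {'fovy': 42.927720537445225, 'cx': 321.6643080729797, 'cy': 199.44725815370504, 'view': array([[ 9.38191848e-01,  3.46113602e-01,  1.19616718e-03,
        -5.12047794e-01],
       [-1.94262114e-01,  5.23709462e-01,  8.29452006e-01,
        -4.83579601e-02],
       [ 2.86458177e-01, -7.78417480e-01,  5.58576708e-01,
        -1.77033047e+00],
       [ 0.00000000e+00,  0.00000000e+00,  0.00000000e+00,
         1.00000000e+00]])}
top {'fovy': 52.88164164940486, 'cx': 321.34650762655167, 'cy': 200.09554472996174, 'view': array([[ 0.01762839, -0.9997515 , -0.01364496,  0.08842184],
       [ 0.99640571,  0.01643522,  0.08309966, -0.53510092],
       [-0.08285476, -0.01506083,  0.99644782, -1.11575646],
       [ 0.        ,  0.        ,  0.        ,  1.        ]])}
{'time_s': 0.1, 'q': array([-1.32631083e+00,  1.81482437e-01,  1.60790225e+00,  6.58659823e-06,
        1.35377948e+00, -2.06306139e-01]), 'dq': array([-0.00071691, -0.00123971, -0.00126682,  0.00011617,  0.00185538,
       -0.00078612]), 'joint_efforts': array([ 9.04454937e-04, -4.45875120e+01, -3.52235270e+01, -2.94288975e-04,
        4.14193841e-03,  3.90625388e-06]), 'eef_pos': array([ 0.25040881, -0.51706837,  0.23046819]), 'eef_rot': array([-7.85674200e-04,  9.74705579e-01,  2.23491423e-01, -1.17840105e-05]), 'wrist_force': array([-0.1212346 ,  0.28538749, -0.20852603]), 'torque': array([ 0.00739175, -0.00247431,  0.01366909]), 'grasp_force': 0.0, 'opening': 0.9959243528240143}
```

View pics/side0.png

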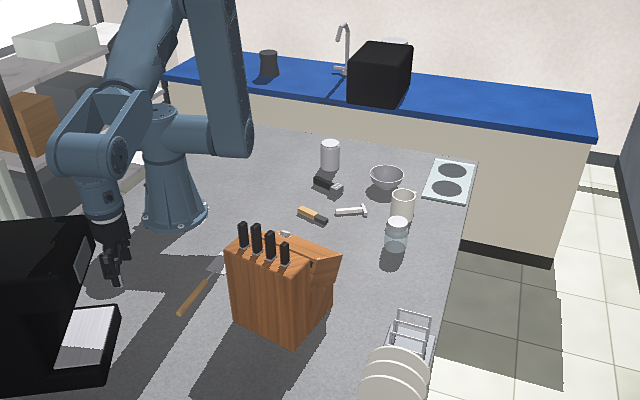

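View pics/top0.png

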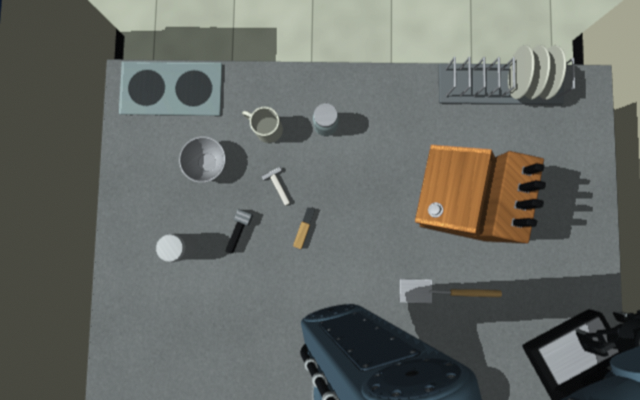

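The top view shows the sharpener at about (238,230) with its nose towards (243,216), and the block's roof spanning (420–492,147–233). The release is at (435,210). The side view shows the release at about (285,234) and the sharpener at about (328,183). I'll enlarge both for detail.

Create h.py:
```python
import numpy as np,cv2
from bench import ctrl
def cam(n):
    p=ctrl.camera_params(n); f=200/np.tan(np.radians(p["fovy"]/2)); return p,f
def ray(n,uv):
    p,f=cam(n); R=p["view"][:3,:3]; t=p["view"][:3,3]
    d=R.T@np.array([(uv[0]-p["cx"])/f,-(uv[1]-p["cy"])/f,-1]); return -R.T@t,d/np.linalg.norm(d)
def plane(n,uv,z):
    o,d=ray(n,uv); return o+d*(z-o[2])/d[2]
def tri(a,b):  # side uv, top uv
    (o1,d1),(o2,d2)=ray("side",a),ray("top",b)
    s=np.linalg.lstsq(np.c_[d1,-d2],o2-o1,rcond=None)[0]
    p,q=o1+s[0]*d1,o2+s[1]*d2; return (p+q)/2,np.linalg.norm(p-q)
def proj(n,P):
    p,f=cam(n); c=p["view"][:3,:3]@np.asarray(P)+p["view"][:3,3]
    return np.array([p["cx"]-f*c[0]/c[2],p["cy"]+f*c[1]/c[2]])
```

Run:
```python
import cv2,numpy as np
t=cv2.imread("pics/top0.png");s=cv2.imread("pics/side0.png")
c=lambda im,x,y,w,h,k:cv2.resize(im[y:y+h,x:x+w],None,fx=k,fy=k,interpolation=cv2.INTER_CUBIC)
A=np.hstack([c(t,410,140,80,60,5)[:300],c(t,410,180,80,60,5)])
B=np.hstack([c(t,220,200,80,60,5),c(s,305,165,80,60,5)])
cv2.imwrite("pics/c1.png",np.vstack([A,B]))
cv2.imwrite("pics/c2.png",c(s,215,210,135,100,5.9))
```

```text
(no output)
```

View pics/c1.png

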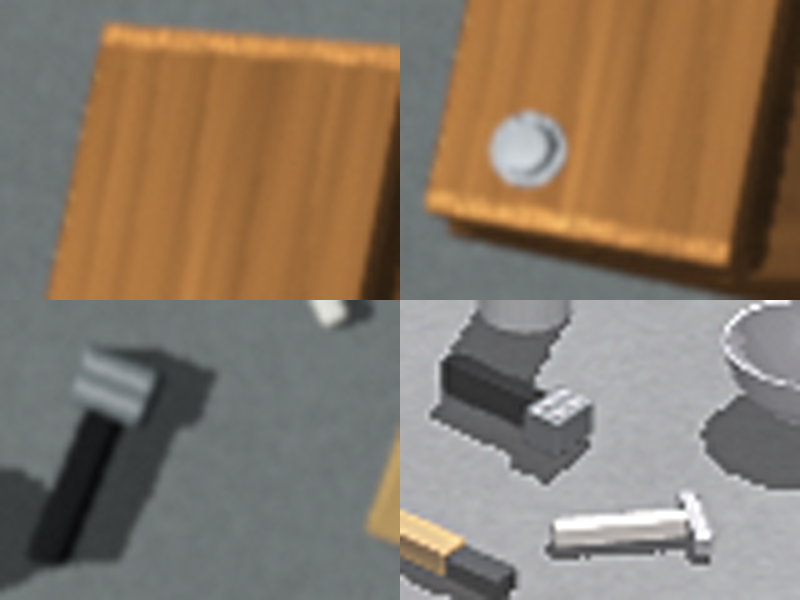

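View pics/c2.png

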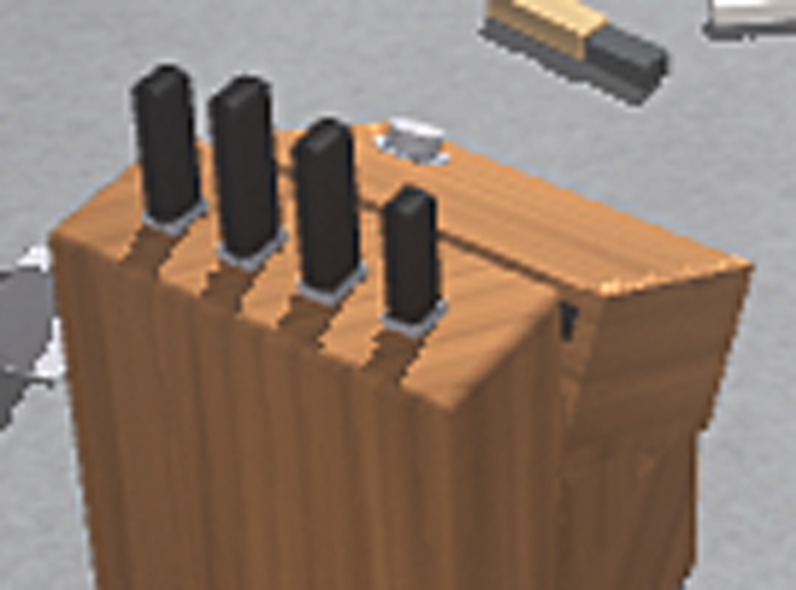

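The top crops put the roof's front corners at about (431,145) and (415.6,219), and the button cap at about (435,209). The side crop puts the far front corner at (342.5,254.4), the near front corner at about (277,231) and the cap at (286,232). The sharpener's nose is up in the picture, and its handle end is at about (230,251).

Run:
```python
from h import *
np.set_printoptions(precision=4,suppress=True)
for n,a,b in [("far front",(342.3,254),(430.6,144.8)),("near front",(276.9,231.2),(415.4,218.7)),("button",(285.4,231.4),(434.6,208.8)),("far rear",(317,259.5),(492,149.3)),]:
    print(n,*tri(a,b))
print("near rear z~.2",plane("top",(475.7,232),.2))
t=cv2.imread("pics/top0.png");s=cv2.imread("pics/side0.png")
# button blob: grey over wood
for n,im,(x,y,w,h) in [("top",t,(424,200,24,20)),("side",s,(278,228,16,12))]:
    r=im[y:y+h,x:x+w].astype(int); m=((r.max(2)-r.min(2))<35)&(r.max(2)>120)
    v,u=np.nonzero(m); print(n,u.mean()+x,v.mean()+y,m.sum(),u.min()+x,u.max()+x,v.min()+y,v.max()+y)
# sharpener handle & nose
r=t[205:256,220:250].astype(int); m=(r.max(2)<45)
k,l,st,ce=cv2.connectedComponentsWithStats(m.astype(np.uint8)); 
for i in range(1,k):
    if st[i][4]>40: 
        q=np.argwhere(l==i)[:,::-1].astype(np.float32); print("handle",st[i],ce[i]+[220,205],cv2.minAreaRect(q))
```

```text
far front [ 0.6687 -0.1779  0.1518] 0.002150487420311258
near front [ 0.4725 -0.1433  0.1511] 0.016883864142441463
button [ 0.5047 -0.1782  0.1842] 0.0026202412562775002
far rear [ 0.6436 -0.3018  0.2251] 0.0024768742322673833
near rear z~.2 [ 0.4492 -0.2709  0.2   ]
top 435.0301204819277 209.46385542168676 166 428 442 203 216
side 285.9586776859504 231.71900826446281 121 278 293 228 237
handle [  6  18  19  30 258] [234.7481 237.9457] ((14.904109954833984, 32.91095733642578), (8.689861297607422, 31.366262435913086), 24.443954467773438)
```

Add to h.py:
```python
from scipy.spatial.transform import Rotation as Ro
def pose():
    o=ctrl.get_obs(); w,x,y,z=o["eef_rot"]; return o["eef_pos"],Ro.from_quat([x,y,z,w]),o
def to(P,M):
    "tool-frame shift and rotvec to TCP P, orientation matrix M"
    p,R,o=pose(); return np.round(R.inv().apply(np.asarray(P)-p),4),np.round((R.inv()*Ro.from_matrix(M)).as_rotvec(),4)
def frame(yaw,tilt=np.pi/6):
    "columns: roof x (up slope), y, z"
    s,c=np.sin(yaw),np.cos(yaw); xb=np.array([-s,-c,0]);yb=np.array([c,-s,0]);zb=np.array([0,0,1.])
    return np.c_[np.cos(tilt)*xb+np.sin(tilt)*zb,yb,np.cos(tilt)*zb-np.sin(tilt)*xb]
def tool(z,y):
    "tool axes with z, and y closest to given"
    z=z/np.linalg.norm(z); x=np.cross(y,z); x/=np.linalg.norm(x); return np.c_[x,np.cross(z,x),z]
```

Run:
```python
from h import *
np.set_printoptions(precision=4,suppress=True)
nf=plane("top",(415.4,218.7),.1515);nr=plane("top",(475.7,232),.225); ff=np.array([.6687,-.1779,.1518]);fr=np.array([.6436,-.3018,.2251])
print(nf,nr)
for a,b in((nf,ff),(nr,fr)): d=b-a; print("yaw y",np.degrees(np.arctan2(-d[1],d[0])),np.linalg.norm(d))
for a,b in((nf,nr),(ff,fr)): d=b-a; print("yaw x",np.degrees(np.arctan2(-d[0],-d[1])),np.linalg.norm(d))
F=frame(np.radians(10.5)); B=np.array([.5047,-.1782,.184])
mid=(nf+ff)/2; print("button in roof frame",F.T@(B-mid),"mid",mid)
M=tool(-F[:,2],F[:,0]*1); M2=tool(-F[:,2],-F[:,0])
p,R,o=pose()
print(to(B+.04*F[:,2],M2),to(B+.04*F[:,2],M))
print(R.as_matrix())
for z in (.032,): print("handle c",plane("top",(234.75,237.95),z))
```

```text
[ 0.4802 -0.1397  0.1515] [ 0.449  -0.2617  0.225 ]
yaw y 11.466695311330177 0.1923814422730458
yaw y 11.63065219762641 0.19872612266887948
yaw x 14.337989336651345 0.14587616047441776
yaw x 11.45214944415953 0.1461304554157004
button in roof frame [ 0.0437 -0.065   0.0121] mid [ 0.5744 -0.1588  0.1516]
(array([ 0.3884, -0.2103,  0.0123]), array([ 0.2138, -0.6544, -2.4343])) (array([ 0.3884, -0.2103,  0.0123]), array([-0.5074, -0.1658,  0.6194]))
[[ 0.9001  0.4357 -0.0004]
 [ 0.4357 -0.9001  0.0015]
 [ 0.0003 -0.0015 -1.    ]]
handle c [0.4226 0.3375 0.032 ]
```

Run:
```python
from h import *
F=frame(np.radians(11.6)); B=np.array([.5047,-.1782,.184])
M=tool(-F[:,2],F[:,0])
print(to(B+.25*F[:,2],M))
```

```text
(array([ 0.4526, -0.2938, -0.1694]), array([-0.5063, -0.1708,  0.6381]))
```

>>> jog_arm --segments '[[[0,0,-0.06],[0,0,0],0],[[0,0,-0.12],[0,0,0],0],[[0,0,-0.18],[0,0,0],0]]'

```text
time_s: 0.48
eef_pos: [0.2505, -0.5171, 0.4126]
eef_rot: [-0.0, 0.975, 0.224, 0.0]
wrist_force: [-0.1, -0.8, -0.6]
opening: 0.381
grasp_force: 0.0
```

>>> jog_arm --segments '[[[0.06,-0.04,0],[-0.06,-0.02,0.08],0],[[0.11,-0.07,0],[-0.12,-0.04,0.16],0],[[0.16,-0.1,0],[-0.18,-0.06,0.24],0],[[0.21,-0.13,0],[-0.25,-0.08,0.32],0],[[0.26,-0.16,0],[-0.31,-0.1,0.4],0],[[0.31,-0.2,0],[-0.37,-0.12,0.48],0],[[0.36,-0.23,0],[-0.44,-0.15,0.56],0],[[0.41,-0.27,0.01],[-0.5063,-0.1708,0.6381],0],[[0.4526,-0.2938,0.0126],[-0.5063,-0.1708,0.6381],0],[[0.4526,-0.2938,0.0126],[-0.5063,-0.1708,0.6381],0]]'

```text
time_s: 1.72
eef_pos: [0.5311, -0.0527, 0.3965]
eef_rot: [0.258, 0.961, -0.095, -0.027]
wrist_force: [-0.9, -0.4, 0.1]
opening: -0.004
grasp_force: 0.0
```

Run:
```python
from h import *
F=frame(np.radians(11.6)); B=np.array([.5047,-.1782,.184])
M=tool(-F[:,2],F[:,0])
print(to(B+.02*F[:,2],M))
```

```text
(array([-0.0007,  0.0044,  0.2282]), array([ 0.0013, -0.0002,  0.006 ]))
```

>>> jog_arm --segments '[[[0,0.004,0.06],[0,0,0],0],[[0,0.004,0.12],[0,0,0],0],[[0,0.004,0.18],[0,0,0],0],[[0,0.004,0.228],[0,0,0],0],[[0,0.004,0.234],[0,0,0],0],[[0,0.004,0.24],[0,0,0],0],[[0,0.004,0.246],[0,0,0],0],[[0,0.004,0.25],[0,0,0],0],[[0,0.004,0.253],[0,0,0],0],[[0,0.004,0.255],[0,0,0],0]]'

```text
time_s: 2.98
eef_pos: [0.5045, -0.1845, 0.1808]
eef_rot: [0.258, 0.961, -0.098, -0.025]
wrist_force: [0.6, 1.9, 4.0]
opening: 0.004
grasp_force: 2.2
```

Run:
```python
from h import *
cv2.imwrite("pics/t1.png",ctrl.camera("top"));F=frame(np.radians(11.6));p,R,o=pose();print(F.T@(p-[.5047,-.1782,.184]),F.T@o["wrist_force"])
```

```text
[ 0.00380987  0.00108099 -0.00611797] [0.8491561  1.39549296 3.83968635]
```

View pics/t1.png

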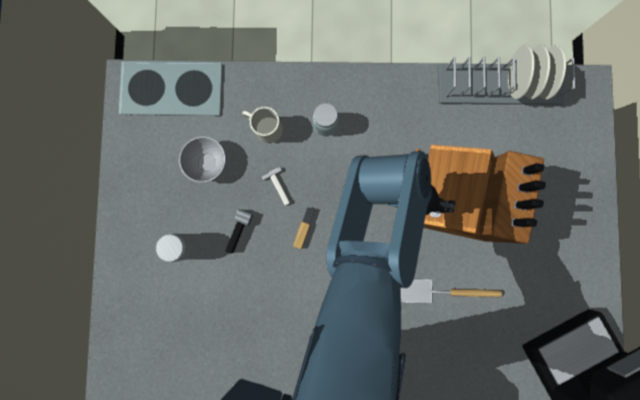

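The arm hides the drawer in this view, around (425,165). I'll press a little further, hold, then back off and look again.

>>> jog_arm --segments '[[[0,-0.002,0.0015],[0,0,0],0],[[0,-0.002,0.003],[0,0,0],0],[[0,-0.002,0.003],[0,0,0],0],[[0,-0.002,0.003],[0,0,0],0],[[0,0,-0.05],[0,0,0],0],[[0,0,-0.11],[0,0,0],0.4],[[0,0,-0.17],[0,0,0],0.8],[[0,0,-0.22],[0,0,0],0.8]]'

```text
time_s: 4.03
eef_pos: [0.5256, -0.0753, 0.3721]
eef_rot: [0.258, 0.961, -0.098, -0.026]
wrist_force: [0.4, 0.2, -0.0]
opening: 0.638
grasp_force: 0.0
```

>>> jog_arm --segments '[[[-0.02,-0.06,0],[0,0,0],0.8],[[-0.04,-0.12,0],[0,0,0],0.8],[[-0.08,-0.17,0],[0,0,0],0.8],[[-0.1,-0.22,0],[0,0,0],0.8],[[-0.1,-0.28,0],[0,0,0],0.8]]'

```text
time_s: 4.65
eef_pos: [0.4752, 0.1825, 0.2294]
eef_rot: [0.258, 0.961, -0.097, -0.026]
wrist_force: [2.1, -0.2, 1.7]
opening: 0.805
grasp_force: 0.0
```

Run:
```python
from h import *
t=ctrl.camera("top");s=ctrl.camera("side");cv2.imwrite("pics/t2.png",t);cv2.imwrite("pics/s2.png",s)
c=lambda im,x,y,w,h,k:cv2.resize(im[y:y+h,x:x+w],None,fx=k,fy=k,interpolation=cv2.INTER_CUBIC)
cv2.imwrite("pics/c3.png",np.hstack([c(t,360,130,100,120,4),c(s,275,185,100,120,4)]))
```

```text
(no output)
```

View pics/c3.png

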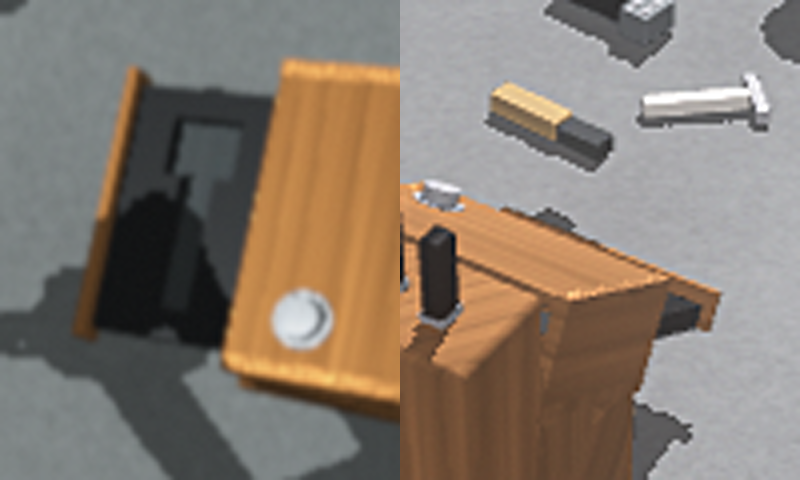

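The crop shows the drawer out, with its front panel's far top corner at about (392,147) in the top view and (355,258) in the side view. The T pocket's nose part is at about (405–421,160–175). The robot's shadow lies on the handle part. Next I'll measure the sharpener and the panel height.

Run:
```python
from h import *
np.set_printoptions(precision=4,suppress=True)
print("panel corner",tri((354.8,258),(392.3,146.8)))
F=frame(np.radians(11.6)); mid=np.array([.5744,-.1588,.1516])
print("in roof frame",F.T@(tri((354.8,258),(392.3,146.8))[0]-mid),"expect x -113-? , y 94, z -(50-27)=-23")
t=cv2.imread("pics/top0.png");s=cv2.imread("pics/side0.png")
def comp(im,x,y,w,h,f,mn=20):
    r=im[y:y+h,x:x+w].astype(int); k,l,st,ce=cv2.connectedComponentsWithStats(f(r).astype(np.uint8),connectivity=4)
    for i in range(1,k):
        if st[i][4]>mn:
            q=(np.argwhere(l==i)[:,::-1]+[x,y]).astype(np.float32); R=cv2.minAreaRect(q); print(st[i][4],ce[i]+[x,y],cv2.boxPoints(R).round(1).tolist(),np.round(R[1],1),round(R[2],1))
print("top nose");comp(t,225,203,32,25,lambda r:(r.min(2)>108))
print(t[205:226:1,243].mean(1).round(),t[216,232:256].mean(1).round())
print("top handle");comp(t,220,205,30,55,lambda r:r.max(2)<45)
print("side nose top");comp(s,325,178,25,22,lambda r:r.min(2)>150,10)
print(s[180:196,330:346].mean(2).round())
print("side handle");comp(s,305,170,30,25,lambda r:r.max(2)<60)
```

```text
panel corner (array([ 0.68  , -0.0936,  0.0736]), np.float64(0.003328816096855168))
in roof frame [-0.1127  0.0903 -0.025 ] expect x -113-? , y 94, z -(50-27)=-23
top nose
521 [236.8829 212.8618] [[225.0, 203.0], [256.0, 203.0], [256.0, 227.0], [225.0, 227.0]] [24. 31.] 90.0
[117. 116. 117. 114.  94.  70.  87. 115. 136. 153. 150. 131. 120. 127.
 148. 156. 142. 119.  88.  44.  16.] [118. 117. 123. 145. 147. 139. 130. 124. 121. 120. 125. 131. 137. 144.
 151. 156. 152. 136.  99.  55.  44.  53.  59.  61.]
top handle
258 [234.7481 237.9457] [[224.5, 250.39999389648438], [237.39999389648438, 221.8000030517578], [245.3000030517578, 225.39999389648438], [232.39999389648438, 254.0]] [ 8.7 31.4] 24.4
side nose top
266 [342.3233 186.797 ] [[331.0, 178.0], [349.0, 178.0], [349.0, 199.0], [331.0, 199.0]] [21. 18.] 90.0
11 [325.8182 197.5455] [[325.0, 199.0], [325.0, 195.0], [328.0, 195.0], [328.0, 199.0]] [3. 4.] 0.0
[[ 98.  91. 185. 186. 180. 179. 181. 179. 178. 177. 176. 179. 183. 182.
  178. 176.]
 [ 77.  88. 177. 183. 182. 184. 185. 182. 178. 174. 176. 175. 179. 179.
  183. 183.]
 [ 64.  83. 
[... 658 characters left out ...]
78. 179.]
 [ 97.  99.  97.  96.  93.  90.  96.  89.  90.  94.  95.  93.  85. 127.
  177. 178.]
 [ 98.  97.  98.  98.  96.  97.  99.  96.  95.  95.  94.  91.  91. 144.
  179. 177.]
 [ 98.  98.  98.  98.  98.  98. 101.  96.  95.  95.  93.  92. 134. 182.
  182. 178.]
 [ 88.  99.  97.  98.  97.  98. 102.  96.  94.  99.  76.  85.  84. 175.
  181. 178.]
 [ 96.  92.  92.  97.  97.  98. 102.  95.  95.  97.  99.  93.  89. 174.
  180. 177.]
 [ 97.  97.  95.  92.  87.  94. 104.  77.  88.  96.  93.  91. 181. 189.
  180. 175.]]
side handle
92 [321.3152 183.1957] [[311.79998779296875, 181.6999969482422], [314.0, 177.0], [330.20001220703125, 184.60000610351562], [328.0, 189.3000030517578]] [17.9  5.2] 25.0
```

Run:
```python
from h import *
np.set_printoptions(precision=4,suppress=True)
print("nose top centre",tri((336.6,186),(243.3,216.8)))
a=plane("top",(227.2,252.2),.032);b=plane("top",(240.4,222.6),.032); print(a,b,np.linalg.norm(a-b))
d=(b-a)/np.linalg.norm(b-a); O=a+.062*d; O2=b-.028*d; print("origin",O,O2,"yaw",np.degrees(np.arctan2(d[1],d[0])))
print("nose predicted px", proj("top",O+.045*d),proj("side",O+.045*d),"handle end side",proj("side",a))
O=(O+O2)/2; d[2]=0
M=tool(np.array([0,0,-1.]),np.cross([0,0,1],d)); M2=tool(np.array([0,0,-1.]),-np.cross([0,0,1],d))
for m in(M,M2):print(to([O[0],O[1],.15],m))
print(to([O[0],O[1],.15],M)[0],O,d)
```

```text
nose top centre (array([0.4845, 0.3169, 0.0307]), np.float64(0.004977175066765686))
[0.3827 0.3572 0.032 ] [0.4657 0.3232 0.032 ] 0.08971859507696948
origin [0.4401 0.3337 0.032 ] [0.4398 0.3338 0.032 ] yaw -22.3078705584413
nose predicted px [242.9255 216.9369] [335.1981 185.6654] handle end side [313.9044 175.3707]
(array([-0.0626, -0.1588, -0.0056]), array([ 0.0634,  0.7719, -2.852 ]))
(array([-0.0626, -0.1588, -0.0056]), array([ 0.527 , -0.0433,  0.1885]))
[-0.0626 -0.1588 -0.0056] [0.4399 0.3337 0.032 ] [ 0.9252 -0.3796  0.    ]
```

>>> jog_arm --segments '[[[-0.02,-0.04,-0.01],[0.1,0,0.04],0.7],[[-0.03,-0.08,-0.01],[0.2,-0.01,0.08],0.7],[[-0.04,-0.12,-0.01],[0.3,-0.02,0.12],0.7],[[-0.0626,-0.1588,-0.0056],[0.42,-0.03,0.15],0.7],[[-0.0626,-0.1588,-0.0056],[0.527,-0.0433,0.1885],0.7],[[-0.0626,-0.1588,-0.0056],[0.527,-0.0433,0.1885],0.7],[[-0.0626,-0.1588,-0.0056],[0.527,-0.0433,0.1885],0.7]]'

```text
time_s: 5.62
eef_pos: [0.4441, 0.3304, 0.1559]
eef_rot: [-0.001, 0.981, -0.196, 0.004]
wrist_force: [-0.3, 0.9, -0.2]
opening: 0.695
grasp_force: 0.0
```

Run:
```python
from h import *
d=np.array([.9252,-.3796,0]);M=tool(np.array([0,0,-1.]),-np.cross([0,0,1],d))
print(to([.4399,.3337,.017],M))
```

```text
(array([-0.0063, -0.001 ,  0.1388]), array([-0.0034, -0.0083, -0.0044]))
```

>>> jog_arm --segments '[[[0,0,0.05],[0,0,0],0.7],[[0,0,0.08],[0,0,0],0.7],[[0,0,0.08],[0,0,0],0.7],[[0,0,0.08],[0,0,0],0.7]]'

```text
time_s: 6.12
eef_pos: [0.4452, 0.3315, 0.0765]
eef_rot: [-0.002, 0.981, -0.195, 0.005]
wrist_force: [0.7, 0.3, -0.4]
opening: 0.702
grasp_force: 0.0
```

Run:
```python
from h import *
d=np.array([.9252,-.3796,0]);M=tool(np.array([0,0,-1.]),-np.cross([0,0,1],d))
print(to([.4399,.3337,.017],M))
```

```text
(array([-0.0063,  0.0003,  0.0594]), array([-0.0051, -0.0086, -0.0037]))
```

>>> jog_arm --segments '[[[-0.006,0,0.02],[-0.005,-0.0086,-0.004],0.7],[[-0.006,0,0.04],[-0.005,-0.0086,-0.004],0.7],[[-0.006,0,0.0594],[-0.005,-0.0086,-0.004],0.7],[[-0.006,0,0.0594],[-0.005,-0.0086,-0.004],0.7],[[-0.006,0,0.0594],[-0.005,-0.0086,-0.004],0.2],[[-0.006,0,0.0594],[-0.005,-0.0086,-0.004],0],[[-0.006,0,0.0594],[-0.005,-0.0086,-0.004],0],[[-0.006,0,0.0594],[-0.005,-0.0086,-0.004],0],[[-0.006,0,0.0594],[-0.005,-0.0086,-0.004],0]]'

```text
time_s: 7.25
eef_pos: [0.4401, 0.3338, 0.0169]
eef_rot: [-0.0, 0.981, -0.193, 0.0]
wrist_force: [-0.5, -0.4, 6.0]
opening: 0.215
grasp_force: 60.2
```

Run:
```python
from h import *
d=np.array([.9252,-.3796,0]);M=tool(np.array([0,0,-1.]),-np.cross([0,0,1],d))
print(to([.4399,.3337,.017],M))
```

```text
(array([-0.0001,  0.0002, -0.0001]), array([-0.0011, -0.0002, -0.0001]))
```

>>> jog_arm --segments '[[[0,0,-0.03],[0,0,0],0],[[0,0,-0.09],[0,0,0],0],[[0,0,-0.15],[0,0,0],0],[[0,0,-0.2],[0,0,0],0],[[0,0,-0.2],[0,0,0],0],[[0,0,-0.2],[0,0,0],0]]'

```text
time_s: 8.0
eef_pos: [0.4386, 0.333, 0.2147]
eef_rot: [0.001, 0.981, -0.194, -0.001]
wrist_force: [-0.7, 0.0, -2.0]
opening: 0.215
grasp_force: 59.3
```

Run:
```python
from h import *
t=ctrl.camera("top");s=ctrl.camera("side");cv2.imwrite("pics/t3.png",t);cv2.imwrite("pics/s3.png",s)
c=lambda im,x,y,w,h,k:cv2.resize(im[y:y+h,x:x+w],None,fx=k,fy=k,interpolation=cv2.INTER_CUBIC)
A=c(t,375,140,60,90,6.66)[:600]; A=np.clip(A.astype(float)*1.8,0,255).astype(np.uint8)
cv2.imwrite("pics/c4.png",np.hstack([A[:590,:399],np.vstack([c(t,200,170,100,75,4)[:295,:400],c(s,290,100,100,75,4)[:295,:400]])]))
print(ctrl.get_obs()["wrist_force"],ctrl.get_obs()["grasp_force"])
```

```text
[ 0.01638615 -0.13911541 -2.21696172] 59.33549523353577
```

View pics/c4.png

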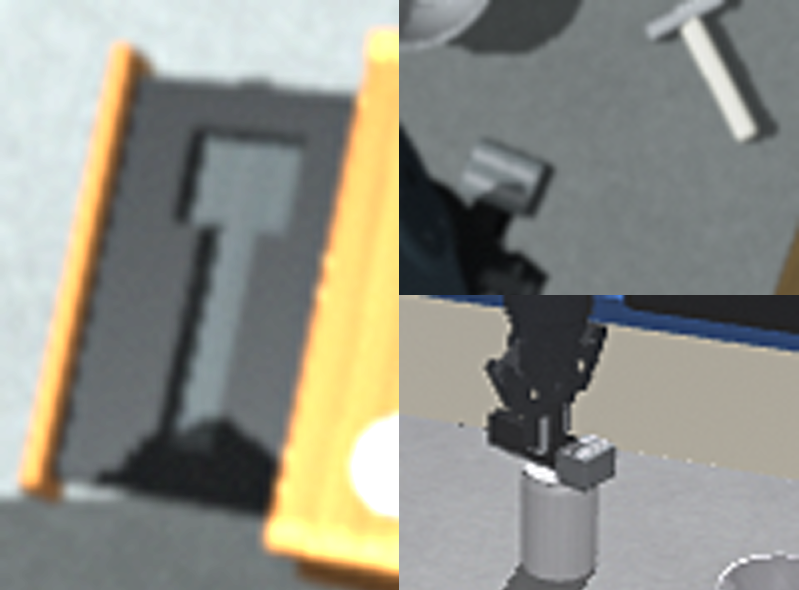

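The sharpener is held level. In the contrast crop the nose rim corners sit at crop pixels (198,130), (306,137), (293,232) and (180,222). The handle slot's rims run from (207,228) and (257,235) down to about (167,425) and (222,425).

Run:
```python
from h import *
np.set_printoptions(precision=4,suppress=True)
F=frame(np.radians(11.6)); mid=np.array([.5744,-.1588,.1516]); n=F[:,2]
k=6.66
for off in(-.036,):
    def P(x,y):
        o,d=ray("top",(375+(x+.5)/k-.5,140+(y+.5)/k-.5)); q=mid+off*n
        return F.T@(o+d*((q-o)@n)/(d@n)-mid)
    C=np.array([P(*c) for c in[(197,130),(306,137),(293,233),(180,222)]]); print(C*1e3)
    print("nose c",C.mean(0)*1e3)
    H=np.array([P(*c) for c in[(207,228),(257,235),(222,420),(167,420)]]);print(H*1e3)
    print("panel inner top",P(145,60)*1e3)
t=cv2.imread("pics/t3.png"); 
for r in(163,168,172,185,195): print(r,t[r,385:425].mean(1).round().astype(int).tolist())
for c in(408,412,416): print(c,t[150:185,c].mean(1).round().astype(int).tolist())
```

```text
[[-75.2814  60.5095 -36.    ]
 [-29.9733  61.972  -36.    ]
 [-27.2561  22.9956 -36.    ]
 [-74.3275  22.1095 -36.    ]]
nose c [-51.7096  41.8966 -36.    ]
[[-62.591   20.9598 -36.    ]
 [-41.556   20.5118 -36.    ]
 [-40.2223 -54.781  -36.    ]
 [-62.5646 -58.2067 -36.    ]]
panel inner top [-103.6764   87.6351  -36.    ]
163 [128, 129, 126, 124, 126, 111, 70, 44, 36, 48, 52, 53, 51, 52, 54, 52, 51, 44, 27, 24, 47, 74, 79, 79, 78, 78, 79, 80, 78, 77, 77, 77, 76, 76, 71, 59, 54, 53, 54, 53]
168 [125, 126, 125, 126, 111, 67, 44, 38, 48, 54, 53, 53, 52, 52, 53, 52, 46, 27, 23, 48, 74, 80, 78, 79, 78, 80, 79, 77, 77, 75, 77, 77, 77, 73, 62, 56, 54, 53, 54, 55]
172 [124, 125, 129, 116, 72, 45, 38, 49, 54, 53, 54, 54, 54, 54, 54, 49, 35, 29, 47, 72, 77, 75, 76, 76, 78, 80, 77, 77, 76, 76, 79, 78, 73, 65, 57, 55, 55, 56, 55, 65]
185 [121, 83, 52, 41, 53, 58, 58, 58, 57, 57, 56, 57, 58, 59, 58, 58, 55, 48, 31, 26, 46, 73, 80, 79, 79, 75, 65, 59, 58, 58, 58, 59, 58, 58, 59, 58, 60, 87, 125, 132]
195 [47, 41, 55, 60, 59, 59, 61, 60, 60, 61, 60, 61, 60, 60, 58, 44, 24, 26, 50, 77, 83, 82, 82, 78, 68, 62, 61, 62, 61, 61, 61, 62, 62, 61, 66, 92, 127, 133, 132, 131]
408 [127, 112, 82, 55, 49, 51, 51, 51, 49, 42, 44, 65, 77, 79, 78, 79, 78, 77, 79, 78, 77, 79, 76, 70, 64, 73, 76, 75, 76, 78, 81, 81, 81, 80, 80]
412 [124, 104, 69, 51, 51, 51, 51, 52, 50, 43, 38, 56, 77, 80, 79, 76, 79, 78, 77, 78, 77, 77, 77, 77, 75, 74, 73, 71, 70, 67, 65, 63, 60, 60, 60]
416 [124, 120, 98, 68, 53, 50, 50, 52, 52, 48, 40, 51, 71, 77, 77, 77, 77, 77, 77, 78, 78, 79, 78, 76, 71, 62, 56, 56, 56, 57, 57, 57, 57, 57, 58]
```

Run:
```python
from h import *
np.set_printoptions(precision=2,suppress=True)
F=frame(np.radians(11.6)); mid=np.array([.5744,-.1588,.1516]); n=F[:,2]
def P(u,v,off=-.036):
    o,d=ray("top",(u,v)); q=mid+off*n
    return F.T@(o+d*((q-o)@n)/(d@n)-mid)*1e3
for l,r,v in[(402.35,419.46,163),(401.4,418.7,168),(400.6,417.75,172),(402.35,410.6,185),(400.1,408.6,195)]:
    a,b=P(l,v),P(r,v); print(a[:2],b[:2],"w",b[0]-a[0],"c",(a[0]+b[0])/2)
print("y",P(412,158.7)[:2],P(416,159.25)[:2],P(416,174.45)[:2])
# roof front upper edge seen in same picture (bright edge) at rows 185,195
t=cv2.imread("pics/t3.png").astype(float).mean(2)
for v in(165,175,185,195):
    row=t[v,415:435]; u=415+np.argmax(np.diff(row)); print(v,"roof edge",P(u+.5,v,0)[:2])
```

```text
[-78.04  49.32] [-31.24  54.05] w 46.80109910224914 c -54.6361483398597
[-77.76  35.39] [-30.51  40.48] w 47.25028378937028 c -54.13506366701817
[-77.65  24.26] [-30.84  29.54] w 46.808139007429645 c -54.24705504614707
[-65.26 -10.23] [-42.8   -7.31] w 22.45592739782225 c -54.031431887691895
[-65.7  -37.77] [-42.61 -34.46] w 23.092895020832515 c -54.15616924358959
y [-53.82  63.66] [-42.63  63.21] [-34.17  22.49]
165 roof edge [ 0.43 42.39]
175 roof edge [ 0.55 16.38]
185 roof edge [ 0.67 -9.52]
195 roof edge [  0.8  -35.31]
```

Add to h.py:
```python
F=frame(np.radians(11.6)); mid=np.array([.5744,-.1588,.1516]); pocket=mid+F@np.array([-.0542,-.0023,-.050])
M=tool(-F[:,2],F[:,0])
def tgt(x,y,z): return to(pocket+F@np.array([x,y,z])/1e3,M)
def rel():
    p,R,o=pose(); return (F.T@(p-pocket)*1e3).round(1),(Ro.from_matrix(M).inv()*R).as_rotvec().round(3),(F.T@o["wrist_force"]).round(1)
```

```bash
python3 -c "
from h import *
print(pocket,pocket+F@[0,0,.09],tgt(0,0,90),rel())"
```

```text
[ 0.57655834 -0.13684703  0.08119873] [ 0.58560685 -0.09276615  0.15914102] (array([0.2982, 0.3374, 0.0543]), array([-0.5187,  0.0533, -0.1816])) (array([-308.1, -230. ,  330.6]), array([ 0.519, -0.053,  0.182]), array([-1.,  0., -2.]))
```

>>> jog_arm --segments '[[[0.03,0.034,0],[-0.05,0.005,-0.018],0],[[0.07,0.079,0],[-0.1,0.01,-0.036],0],[[0.11,0.124,0],[-0.15,0.015,-0.054],0],[[0.15,0.17,0],[-0.22,0.023,-0.08],0],[[0.19,0.215,0],[-0.3,0.031,-0.105],0],[[0.23,0.26,0],[-0.38,0.039,-0.133],0],[[0.27,0.305,0],[-0.46,0.047,-0.161],0],[[0.298,0.337,0],[-0.5187,0.0533,-0.1816],0],[[0.298,0.337,0.03],[-0.5187,0.0533,-0.1816],0],[[0.298,0.3374,0.0543],[-0.5187,0.0533,-0.1816],0]]'

```text
time_s: 9.35
eef_pos: [0.5854, -0.0922, 0.1577]
eef_rot: [0.256, 0.961, -0.098, -0.027]
wrist_force: [0.0, 1.0, -2.3]
opening: 0.22
grasp_force: 59.4
```

>>> jog_arm --segments '[[[0,0,0],[0,0,0],0],[[0,0,0],[0,0,0],0]]'

```text
time_s: 9.6
eef_pos: [0.5869, -0.0919, 0.1612]
eef_rot: [0.257, 0.961, -0.098, -0.025]
wrist_force: [0.5, -0.5, -1.3]
opening: 0.215
grasp_force: 59.4
```

```bash
python3 -c "
from h import *
print(tgt(0,0,90),rel())"
```

```text
(array([-0.0011, -0.0001,  0.0023]), array([-0.0023, -0.0024, -0.001 ])) (array([ 0.1,  1.1, 92.3]), array([0.002, 0.002, 0.001]), array([-0.3,  0.6, -1.3]))
```

>>> jog_arm --segments '[[[-0.001,0,0.025],[-0.002,-0.002,-0.001],0],[[-0.001,0,0.045],[-0.002,-0.002,-0.001],0],[[-0.001,0,0.056],[-0.002,-0.002,-0.001],0],[[-0.001,0,0.056],[-0.002,-0.002,-0.001],0]]'

```text
time_s: 10.1
eef_pos: [0.5799, -0.1194, 0.1121]
eef_rot: [0.257, 0.961, -0.098, -0.026]
wrist_force: [0.2, 0.8, -2.1]
opening: 0.218
grasp_force: 59.4
```

Run:
```python
from h import *
print(rel())
t=ctrl.camera("top");s=ctrl.camera("side")
c=lambda im,x,y,w,h,k:cv2.resize(im[y:y+h,x:x+w],None,fx=k,fy=k,interpolation=cv2.INTER_CUBIC)
A=np.clip(c(t,375,140,66,66,6).astype(float)*1.6,0,255).astype(np.uint8)
cv2.imwrite("pics/c5.png",np.hstack([A,c(s,290,195,80,80,5)[:396,:396]]))
```

```text
(array([ 0.1, -0.2, 35.6]), array([ 0.   , -0.001,  0.001]), array([-1.8,  0.1, -1.4]))
```

View pics/c5.png

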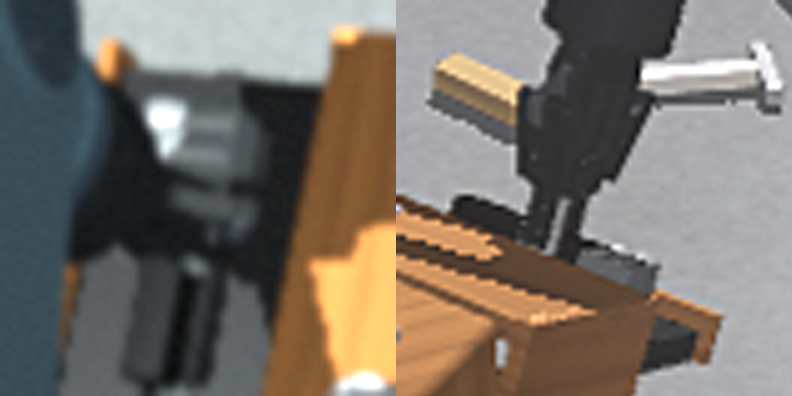

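The nose's far top edge appears at about crop (130–240,75–82) in the top view, level and above the pocket. In the side view the nose's right end is at about (655,265). I'll check these against the predicted corners.

Run:
```python
from h import *
p,R,o=pose()
for q in[(-22,62,32),(22,62,32),(-22,28,32),(22,28,32),(-22,62,5)]:
    P=p+F@(np.array(q)-[0,0,16.9])/1e3; a=proj("top",P);b=proj("side",P)
    print(q,"top crop",((a-[375,140]+.5)*6).round(),"side crop",((b-[290,195]+.5)*5+[396,0]).round())
```

```text
(-22, 62, 32) top crop [148.  94.] side crop [660. 261.]
(22, 62, 32) top crop [245. 103.] side crop [627. 267.]
(-22, 28, 32) top crop [132. 170.] side crop [609. 241.]
(22, 28, 32) top crop [229. 181.] side crop [574. 247.]
(-22, 62, 5) top crop [168. 111.] side crop [648. 306.]
```

The predicted corners match what is seen: the bright nose corner at (148,96) and the side corner at about (657,264). I'll insert it.

>>> jog_arm --segments '[[[0,0,0.003],[0,0,0],0],[[0,0,0.006],[0,0,0],0],[[0,0,0.008],[0,0,0],0],[[0,0,0.01],[0,0,0],0],[[0,0,0.01],[0,0,0],0]]'

```text
time_s: 10.82
eef_pos: [0.5795, -0.1242, 0.1041]
eef_rot: [0.257, 0.961, -0.098, -0.026]
wrist_force: [0.2, 0.2, -0.3]
opening: 0.215
grasp_force: 59.3
```

```bash
python3 -c "
from h import *
print(rel(),ctrl.get_obs()['torque'])"
```

```text
(array([ 0.2,  0.4, 26.3]), array([0.   , 0.001, 0.001]), array([-0.3,  0.1, -0.1])) [ 0.25603234 -0.07038951 -0.08932572]
```

>>> jog_arm --segments '[[[0,0,0.0015],[0,0,0],0],[[0,0,0.003],[0,0,0],0],[[0,0,0.0045],[0,0,0],0],[[0,0,0.006],[0,0,0],0],[[0,0,0.006],[0,0,0],0]]'

```text
time_s: 11.45
eef_pos: [0.5791, -0.1272, 0.099]
eef_rot: [0.257, 0.961, -0.098, -0.025]
wrist_force: [0.3, -2.4, 0.2]
opening: 0.218
grasp_force: 59.3
```

```bash
python3 -c "
from h import *
print(rel(),ctrl.get_obs()['torque'])"
```

```text
(array([ 0.3,  0.5, 20.4]), array([0.   , 0.001, 0.001]), array([ 2.1,  0.7, -1. ])) [-0.17234689 -0.19734083 -0.11143215]
```

>>> jog_arm --segments '[[[0,0,0.001],[0,0,0],0],[[0,0,0.002],[0,0,0],0],[[0,0,0.003],[0,0,0],0],[[0,0,0.003],[0,0,0],0]]'

```text
time_s: 11.95
eef_pos: [0.5787, -0.1286, 0.0964]
eef_rot: [0.257, 0.961, -0.098, -0.025]
wrist_force: [-0.8, -2.8, 2.3]
opening: 0.217
grasp_force: 59.5
```

```bash
python3 -c "
from h import *
print(rel(),ctrl.get_obs()['torque'])"
```

```text
(array([ 0.2,  0.5, 17.4]), array([0.   , 0.001, 0.001]), array([ 3.7, -0.2,  0.5])) [-0.45265378 -0.19263789 -0.1328122 ]
```

>>> jog_arm --segments '[[[0,0,0.001],[0,0,0],0],[[0,0,0.002],[0,0,0],0],[[0,0,0.002],[0,0,0],0]]'

```text
time_s: 12.32
eef_pos: [0.5788, -0.1288, 0.0962]
eef_rot: [0.257, 0.961, -0.098, -0.025]
wrist_force: [-2.8, 3.9, 12.7]
opening: 0.217
grasp_force: 61.0
```

```bash
python3 -c "
from h import *
print(rel(),ctrl.get_obs()['torque'])"
```

```text
(array([ 0.3,  0.6, 17.1]), array([0.   , 0.002, 0.001]), array([ 3.5, -3.5, 12.6])) [-0.30257627  0.57347376 -0.55409588]
```

>>> jog_arm --segments '[[[0,0,-0.001],[0,0,0],0.35],[[0,0,-0.001],[0,0,0],0.42],[[0,0,-0.001],[0,0,0],0.42],[[0,0,-0.02],[0,0,0],0.42],[[0,0,-0.045],[0,0,0],0.3],[[0,0,-0.045],[0,0,0],0],[[0,0,-0.045],[0,0,0],0],[[0,0,-0.045],[0,0,0],0],[[0,0,-0.045],[0,0,0],0]]'

```text
time_s: 13.45
eef_pos: [0.5823, -0.1076, 0.1328]
eef_rot: [0.257, 0.961, -0.098, -0.026]
wrist_force: [0.2, -0.6, 0.6]
opening: 0.001
grasp_force: 0.0
```

```bash
python3 -c "
from h import *
print(rel(),tgt(0,-1,36))
t=ctrl.camera('top');cv2.imwrite('pics/t4.png',t)"
```

```text
(array([-0. , -0.2, 59.6]), array([ 0., -0.,  0.]), array([0.7, 0.3, 0.2])) (array([-0.0007,  0.0001,  0.0236]), array([-0.0004,  0.0005, -0.0003]))
```

>>> jog_arm --segments '[[[0,0,0.012],[0,0,0],0],[[0,0,0.022],[0,0,0],0],[[0,0,0.025],[0,0,0],0],[[0,0,0.0265],[0,0,0],0],[[0,0,0.028],[0,0,0],0],[[0,0,0.0295],[0,0,0],0],[[0,0,0.0295],[0,0,0],0]]'

```text
time_s: 14.38
eef_pos: [0.5803, -0.1212, 0.1092]
eef_rot: [0.257, 0.961, -0.098, -0.025]
wrist_force: [-2.6, 3.7, 7.0]
opening: 0.001
grasp_force: 3.7
```

```bash
python3 -c "
from h import *
print(rel())"
```

```text
(array([ 0.1,  0.5, 32.3]), array([0.001, 0.002, 0.001]), array([ 0.8, -3.3,  7.6]))
```

>>> jog_arm --segments '[[[0,0,0.001],[0,0,0],0],[[0,0,0.002],[0,0,0],0],[[0,0,0.003],[0,0,0],0],[[0,0,0.003],[0,0,0],0]]'

```text
time_s: 14.88
eef_pos: [0.5804, -0.1213, 0.1091]
eef_rot: [0.257, 0.961, -0.098, -0.025]
wrist_force: [-8.1, 15.0, 22.5]
opening: 0.001
grasp_force: 13.1
```

```bash
python3 -c "
from h import *
print(rel())"
```

```text
(array([ 0.1,  0.6, 32.1]), array([0.001, 0.003, 0.002]), array([ -0.1, -10.9,  26. ]))
```

>>> jog_arm --segments '[[[0,0,0.001],[0,0,0],0],[[0,0,0.002],[0,0,0],0],[[0,0,0.003],[0,0,0],0],[[0,0,0.003],[0,0,0],0]]'

```text
time_s: 15.38
eef_pos: [0.5805, -0.1215, 0.109]
eef_rot: [0.257, 0.961, -0.098, -0.024]
wrist_force: [-14.0, 25.8, 39.8]
opening: 0.003
grasp_force: 22.5
```

```bash
python3 -c "
from h import *
print(rel())"
```

```text
(array([ 0.2,  0.7, 32. ]), array([0.001, 0.003, 0.003]), array([  0.5, -18.9,  45.7]))
```

It is rigid at z = 32.0, which is the seated top height, under 45 N. I'll back off, turn the wrist 90° and look.

>>> jog_arm --segments '[[[0,0,-0.03],[0,0,0],0],[[0,0,-0.08],[0,0,0],0],[[0,-0.05,-0.1],[0,0,0],0],[[0,-0.1,-0.1],[0,0,0],0],[[0,-0.14,-0.1],[0,0,0],0],[[0,-0.14,-0.1],[0,0,0],0],[[0,-0.14,-0.1],[0,0,0],0]]'

```text
time_s: 16.25
eef_pos: [0.6139, 0.0427, 0.1199]
eef_rot: [0.258, 0.961, -0.098, -0.025]
wrist_force: [0.2, -0.1, 1.1]
opening: 0.003
grasp_force: 0.0
```

Run:
```python
from h import *
print(rel(),ctrl.get_obs()["q"].round(2))
print("jar",plane("top",(325,117),.1),"hone",plane("top",(303,235),.02))
l=np.radians(10); z=-F[:,2]*np.cos(l)+F[:,0]*np.sin(l)
for s in(1,-1): 
    p,R,o=pose(); print(s,to(pocket+F@[-.105,-.008,.004],tool(z,s*F[:,1])))
t=ctrl.camera("top");s=ctrl.camera("side")
c=lambda im,x,y,w,h,k:cv2.resize(im[y:y+h,x:x+w],None,fx=k,fy=k,interpolation=cv2.INTER_CUBIC)
A=np.clip(c(t,375,140,66,66,6).astype(float)*1.6,0,255).astype(np.uint8)
cv2.imwrite("pics/c6.png",np.hstack([A,c(s,290,195,80,80,5)[:396,:396]]))
```

```text
(array([-139.5,    0.5,  125.2]), array([0.   , 0.002, 0.   ]), array([0.6, 0.3, 1. ])) [ 0.12  0.56  1.44 -0.51  1.36  2.06]
jar [0.75108535 0.09051191 0.1       ] hone [0.43415384 0.14757075 0.02      ]
1 (array([-0.0087,  0.0345,  0.1212]), array([-0.136 , -0.1383, -1.567 ]))
-1 (array([-0.0087,  0.0345,  0.1212]), array([-0.1383,  0.136 ,  1.5659]))
```

View pics/c6.png

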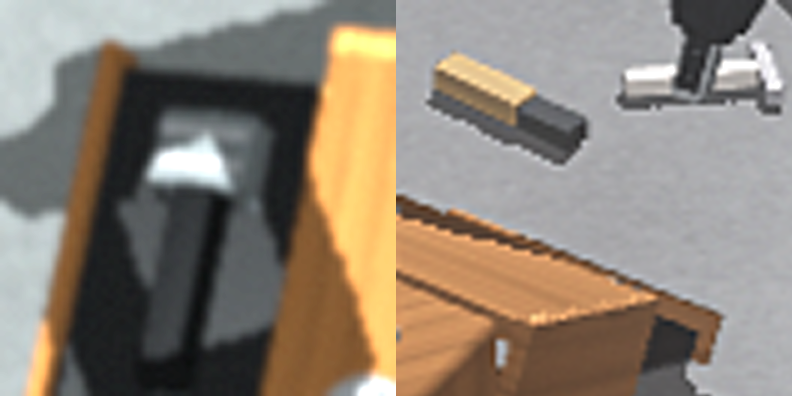

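The sharpener is seated, with its nose at crop (160–270,110–200) in line with the pocket and nothing standing above the roof edge in the side view. Next I'll turn the wrist and come down in front of the panel.

>>> jog_arm --segments '[[[0,0,0],[-0.016,-0.016,-0.18],0],[[0,0,0],[-0.032,-0.032,-0.36],0],[[0,0,0],[-0.048,-0.048,-0.54],0],[[0,0,0],[-0.064,-0.064,-0.72],0],[[0,0,0],[-0.08,-0.08,-0.9],0],[[0,0,0],[-0.095,-0.096,-1.08],0],[[0,0,0],[-0.11,-0.112,-1.26],0],[[0,0,0],[-0.125,-0.128,-1.44],0],[[0,0,0],[-0.136,-0.1383,-1.567],0],[[0,0,0],[-0.136,-0.1383,-1.567],0]]'

```text
time_s: 17.6
eef_pos: [0.6139, 0.0422, 0.1202]
eef_rot: [0.216, 0.729, 0.593, -0.265]
wrist_force: [-0.3, -0.7, -0.2]
opening: 0.002
grasp_force: 0.0
```

Run:
```python
from h import *
l=np.radians(10); z=-F[:,2]*np.cos(l)+F[:,0]*np.sin(l)
print(rel()[0],to(pocket+F@[-.105,-.008,.004],tool(z,F[:,1])))
p,R,o=pose();print(F.T@R.as_matrix())
```

```text
[-138.9    0.5  125.2] (array([-0.0124, -0.0084,  0.1252]), array([-0.0008, -0.0007, -0.0026]))
[[-9.84933721e-01  2.70956668e-03  1.72911025e-01]
 [ 2.61339834e-03  9.99996278e-01 -7.83827669e-04]
 [-1.72912505e-01 -3.20132917e-04 -9.84937137e-01]]
```

>>> jog_arm --segments '[[[-0.005,-0.008,0.05],[0,0,0],0],[[-0.012,-0.008,0.09],[0,0,0],0],[[-0.012,-0.008,0.115],[0,0,0],0],[[-0.012,-0.008,0.125],[0,0,0],0],[[-0.012,-0.008,0.125],[0,0,0],0]]'

```text
time_s: 18.23
eef_pos: [0.5879, -0.0435, 0.0316]
eef_rot: [0.216, 0.729, 0.593, -0.265]
wrist_force: [0.1, -0.0, -0.3]
opening: -0.002
grasp_force: 0.0
```

```bash
python3 -c "
from h import *
p,R,o=pose();print(rel()[0],rel()[2],R.inv().apply(F@[1,0,0]).round(4))"
```

```text
[-105.9   -7.6    3.9] [-0.1  0.1 -0.3] [-0.9849  0.0023  0.1732]
```

>>> jog_arm --segments '[[[-0.015,0,0.0026],[0,0,0],0],[[-0.027,0,0.0047],[0,0,0],0],[[-0.034,0,0.006],[0,0,0],0],[[-0.042,0,0.0074],[0,0,0],0],[[-0.05,0,0.0088],[0,0,0],0],[[-0.058,0,0.0102],[0,0,0],0],[[-0.066,0,0.0116],[0,0,0],0],[[-0.074,0,0.013],[0,0,0],0],[[-0.082,0,0.0144],[0,0,0],0],[[-0.09,0,0.0158],[0,0,0],0]]'

```text
time_s: 19.48
eef_pos: [0.5726, -0.119, 0.0769]
eef_rot: [0.216, 0.729, 0.595, -0.263]
wrist_force: [3.0, 8.0, -0.5]
opening: 0.005
grasp_force: 4.0
```

```bash
python3 -c "
from h import *
print(rel())"
```

```text
(array([-16.6,  -7.5,   4.6]), array([-0.135, -0.133, -1.567]), array([-7.5,  1.4,  3.8]))
```

>>> jog_arm --segments '[[[-0.008,0,0.0014],[0,0,0],0],[[-0.016,0,0.0028],[0,0,0],0],[[-0.024,0,0.0042],[0,0,0],0],[[-0.032,0,0.0056],[0,0,0],0],[[-0.038,0,0.0067],[0,0,0],0],[[-0.042,0,0.0074],[0,0,0],0],[[-0.045,0,0.0079],[0,0,0],0],[[-0.048,0,0.0084],[0,0,0],0]]'

```text
time_s: 20.48
eef_pos: [0.5642, -0.1595, 0.1008]
eef_rot: [0.215, 0.728, 0.595, -0.263]
wrist_force: [2.4, 10.8, -1.6]
opening: 0.001
grasp_force: 4.9
```

```bash
python3 -c "
from h import *
print(rel())"
```

```text
(array([31.2, -7.6,  4.7]), array([-0.135, -0.132, -1.567]), array([-10.4,   0.2,   4.1]))
```

>>> jog_arm --segments '[[[-0.002,0,0.0004],[0,0,0],0],[[-0.004,0,0.0007],[0,0,0],0],[[-0.006,0,0.001],[0,0,0],0],[[-0.006,0,0.001],[0,0,0],0]]'

```text
time_s: 20.98
eef_pos: [0.5629, -0.1655, 0.1043]
eef_rot: [0.216, 0.729, 0.594, -0.264]
wrist_force: [3.1, 7.2, -0.7]
opening: -0.003
grasp_force: 3.4
```

```bash
python3 -c "
from h import *
print(rel())"
```

```text
(array([38.3, -7.6,  4.6]), array([-0.135, -0.134, -1.567]), array([-7. ,  1.6,  3.2]))
```

>>> jog_arm --segments '[[[-0.002,0,0.0004],[0,0,0],0],[[-0.004,0,0.0007],[0,0,0],0],[[-0.004,0,0.0007],[0,0,0],0]]'

```text
time_s: 21.35
eef_pos: [0.5625, -0.1672, 0.1053]
eef_rot: [0.215, 0.729, 0.595, -0.262]
wrist_force: [3.9, 14.6, -3.6]
opening: 0.001
grasp_force: 7.2
```

```bash
python3 -c "
from h import *
print(rel())"
```

```text
(array([40.3, -7.7,  4.6]), array([-0.133, -0.13 , -1.568]), array([-14.8,   0.9,   4.4]))
```

>>> jog_arm --segments '[[[-0.002,0,0.0004],[0,0,0],0],[[-0.004,0,0.0007],[0,0,0],0],[[-0.004,0,0.0007],[0,0,0],0]]'

```text
time_s: 21.72
eef_pos: [0.5625, -0.1675, 0.1056]
eef_rot: [0.214, 0.729, 0.596, -0.26]
wrist_force: [6.9, 26.9, -6.5]
opening: 0.002
grasp_force: 13.9
```

```bash
python3 -c "
from h import *
print(rel())"
```

```text
(array([40.7, -7.6,  4.7]), array([-0.13 , -0.125, -1.569]), array([-27.3,   1.3,   8.2]))
```

Hard stop reached at 27 N with no further travel. I'll back off along the slope, then up, and check.

>>> jog_arm --segments '[[[0.01,0,-0.0018],[0,0,0],0],[[0.03,0,-0.005],[0,0,0],0],[[0.06,0,-0.03],[0,0,0],0],[[0.1,0,-0.08],[0,0,0],0],[[0.12,0,-0.14],[0,0,0],0],[[0.12,0,-0.2],[0,0,0],0],[[0.12,0,-0.25],[0,0,0],0],[[0.12,0,-0.25],[0,0,0],0]]'

```text
time_s: 22.72
eef_pos: [0.6141, 0.0765, 0.227]
eef_rot: [0.218, 0.729, 0.594, -0.262]
wrist_force: [0.5, -1.2, -0.7]
opening: -0.0
grasp_force: 0.0
```

Run:
```python
from h import *
t=ctrl.camera("top");s=ctrl.camera("side")
c=lambda im,x,y,w,h,k:cv2.resize(im[y:y+h,x:x+w],None,fx=k,fy=k,interpolation=cv2.INTER_CUBIC)
cv2.imwrite("pics/c7.png",np.hstack([c(t,380,130,100,110,4),c(s,265,200,100,110,4)]))
print(rel())
```

```text
(array([-114.1,   -8. ,  229.3]), array([-0.137, -0.137, -1.567]), array([-0.3,  0.6, -0.3]))
```

View pics/c7.png

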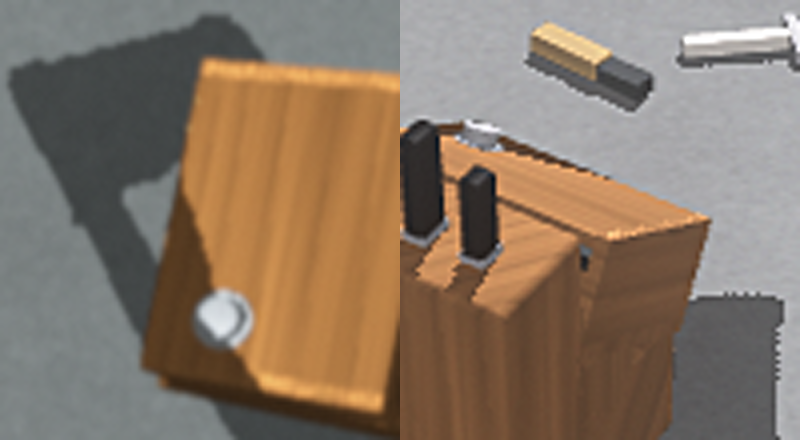

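Both views show the drawer shut and staying shut: nothing stands out past the roof's front edge (top crop (205,60)–(145,365)). The button is up at (222,318). Handing in.

```bash
python3 -c "
from bench import ctrl
print(ctrl.hand_in())"
```

```text
the job is handed in; nothing more can be done
None
```

I pressed the release, seated the sharpener fully in its pocket, pushed the drawer shut (it stays shut by itself), and handed the job in at about 23 s of the 67 s; no verdict was printed.

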